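# Hold a peg rail against the sprung fence for fastening

### The job

Press both hanging pegs of the wooden rail fully home, then lay the rail flat on the jig's bed, along the lane and centred on the sprung fence, and push its end squarely against the fence until the fence's pointer stands between the two ribs. Push gently, so that the pointer never runs well past the far rib, and leave the things around in place. Finish while still holding it there with the same steady push: I will drive the screws, so do not let go.

Things in the scene. Friction and masses are not known exactly. Their poses are not given: they have to be found in the camera images.
- rail: Loose wooden peg rail lying on its back: board 170 long (x) x 46 wide (y) x 22 thick (z, up), 0.1 to 0.28 kg with two round hanging pegs standing up from its centre line, 58 either side of the middle. Origin: centre of the board's underside. Its ends are alike. The middle 80 of its length is free of pegs and can be gripped across the 46 width.
- peg_front_top (a point): Centre of the flat top of the peg at the rail's +x end, at rail x = +58. The peg is a turned knob, 25 across near the top, 34 high over its shoulder (26 across). The top is 56 above the board's underside when the peg is home, up to 64 when it stands proud.
- peg_rear_top (a point): The same for the peg at the rail's -x end, at rail x = -58.
- peg_front (a joint): How far that peg is pressed into its hole, m: 0 = shoulder 8 mm proud of the board, 0.008 = fully home, shoulder on the board. It starts 5 to 8 mm proud. It slides straight down with about 6 N of friction and stays where it is left.
- peg_rear (a joint): The same for the other peg.
- jig: Assembly jig screwed to the worktop: plywood bed 235 x 100 x 15 thick, a sprung fence at its +x end. Origin: on the worktop, on its centre line, 100 from the bed's front (-x) end; x points along the bed to the fence, z up. Bed top at z = 15. Two thin dark lines along x, 50 apart, mark the rail's lane. Free bed: x from -100 to the fence at +75; behind it a fixed block 57 high.
- scale (a point): Top of the jig's fixed scale bar, midway between its two dark upright ribs (14 apart along jig x, 6 high). The bar is 56 long, 8 wide, its top 50 over the worktop; it stands beside the fence at jig x = 65 to 121, y = 38 to 46.
- fence_face (a point): Centre of the fence's front face, 35 over the worktop: an upright steel plate 46 wide, 36 high (17 to 53 over the worktop) that faces the jig's -x and slides with the fence. At rest it lies at jig x = +75, y = 0.
- fence (a joint): How far the fence is pushed back along the jig's +x, m: 0 at rest, end of travel 0.030, spring 700 N/m without preload. The dark pointer on the fence (2 wide) stands over the near rib (2 wide) at 0.008 and over the far rib at 0.022; it is clear of both, between them, from 0.010 to 0.020 (7 to 14 N).
- screwdriver: Bystander, leave alone: small screwdriver, 170 long, handle 24 thick, lying between the work places. Origin: centre of its underside.
- tape_measure: Bystander, leave alone: tape measure in its case, 77 x 35 x 56 high. Origin: centre of its underside.
- masking_tape: Bystander, leave alone: roll of masking tape lying flat, 98 across, 25 high. Origin: centre of its underside.
- reel: Bystander, leave alone: reel of thread standing upright, 28 across, 39 high. Origin: centre of its underside.
- clothes_peg: Bystander, leave alone: wooden spring clothes peg, 73 x 24 x 11, lying between the work places. Origin: centre of its underside.

How it is judged:
By the outcome, as a careful person would: the job done as asked, in the order asked, and still so for the second after the job is handed in, while the arm keeps its last pose, push and grip.
It also fails if it takes over 64 s, if anything falls off the work surface, if the arm or the gripper's body presses on something with over 40 N, if the wrist force passes 120 N, or if a joint passes its speed limit or range.

### The arm

A 6-joint arm with a two-finger parallel gripper is mounted at the origin on a cart in front of the work surface, level with it; the furniture and walls round the work are solid. World frame = base frame: x ahead of the robot, y to its left, z up, the work surface at z = 0. Lengths are in m, angles in rad, forces in N, time in s.
With the tool pointing down it reaches from about 0.35 to 0.875 m from the base axis. Payload 4.2 kg.
Tool frame: the origin (TCP) lies on the front face of the gripper's body, between the roots of the fingers; the fingertips stand 70 mm ahead of it and the grasp point (between the pads) lies 51 mm ahead of it (r.grip_depth is the z of the grasp point in the tool frame, in m); z points along the fingers, y is the direction in which the jaws open and shut (so a half turn about z gives the same grasp; the last joint's range is limited). The gripper opens to 87 mm and grips with 3 to 60 N. Pads are 19 mm wide; open, the fingers measure 117 mm over their backs; the gripper's body (75 mm by 190 mm) begins 51 mm behind the grasp point.
Start: joints at [1.603, 0.385, 0.008, 0, -1.194, -0.259], TCP at [0.141, 0.609, 0.292] pointing down, gripper open.
Joint ranges: [-3.14, 3.14], [-1.21, 2.06], [-1.07, 1.41], [-3.16, 2.05], [-2.99, -0.16], [-3.1, 3.1]. Speed limits (rad/s): [2.79, 2.79, 3.14, 3.14, 3.14, 3.14].

### API

Orientations are given as a rotation vector (axis times angle).
In Python, from rig import r gives the robot as it stands. Calls block until the motion is done:
- r.movep(position, orientation): joint-space move of the TCP to a pose.
- r.movel(position, rotation=None, rate=0.15, max_force=None): straight line of the TCP; rotation=None keeps the orientation; rate is the mean speed in m/s. With max_force (N) it stops when the force on the tool has changed by that much, and returns True; else False.
- r.move_joints(angles): joint-space move.
- r.ungrasp() and r.close_gripper(newtons=None): open the fingers fully, or close them until they stop; newtons is the grip in N (None keeps the last).
- r.pause(seconds).
- r.inverse_kinematics(position, orientation): joint angles nearest the present ones, or None.
- r.get_image(name): name is "side" or "top" or "wrist"; returns the picture (480x640x3 uint8, red, green, blue); there is no depth.
- r.camera_info(name): a dict with "fx", "fy", "cx", "cy" (pixels), "R" (3x3) and "t" (3): a world point X has camera coordinates R X + t; the wrist camera has in their place "mount" (4x4, takes a point from camera to tool coordinates, whose origin is the TCP and whose axes are the flange's). Camera axes: x right, y down, z forward; pixel columns grow to the right and rows downward; lengths in m; the calibration is good to about 2 mm. The wrist camera is an equidistant fisheye: a pixel r from the principal point sees the ray r / f radians off the axis. A picture is of the moment at which its call begins: read the wrist's pose just before it. camera_info takes no time and is no camera call.
A pose or a line that the arm cannot do raises r.IKError and nothing moves.
- r.close_job(): hands the job in, once; it reports no verdict.
Readings, each from a call of its own:
- r.get_time(): time.
- r.get_qpos(): joint angles.
- r.get_dq(): joint speeds.
- r.get_effort(): joint torques, N m.
- r.get_position(): TCP position.
- r.get_orientation(): TCP orientation.
- r.get_contact_force(): force on the tool from outside, world axes, zero at the start.
- r.get_wrist_torque(): the same for the moment, N m.
- r.get_gripper_width(): finger opening in m.
Only numpy, scipy, OpenCV 4.12 (cv2) and the standard library are available. Lean on these libraries where they do the work, as an engineer would, in place of code of your own. Each camera call takes 0.05 s, during which the arm holds its last target. There are 200 camera calls.

## Working session

There is one attempt and no reset: what is moved stays moved. The work goes in short steps, each a Python script; the robot and the scene stay as the last script left them, time stands still between calls to the robot, and variables do not carry over. Pictures are saved under pics/ and viewed, about 8 in all and at most 12, crops included, and the job is handed in when it is done.

```bash
ls; mkdir -p pics; python3 - <<'E'
from rig import r
import cv2
for n in ("top","side"):
    cv2.imwrite(f"pics/{n}0.png",r.get_image(n)[...,::-1]); print(n,r.camera_info(n))
print(r.camera_info("wrist"),r.get_orientation(),r.get_time())
E
```

```text
pics
top {'fx': 531.3830973106851, 'fy': 531.3830973106851, 'cx': 316.9459527216382, 'cy': 247.86018646006667, 'R': array([[ 0.00446005, -0.99996182, -0.00751379],
       [-0.99820511, -0.00400322, -0.05975394],
       [ 0.05972158,  0.00776681, -0.99818486]]), 't': array([-0.07807024,  0.51628864,  1.16490019])}
side {'fx': 482.35178276266396, 'fy': 482.35178276266396, 'cx': 332.8323519552353, 'cy': 242.07215448379046, 'R': array([[ 0.99976813,  0.01851209,  0.01099957],
       [ 0.01675867, -0.34815158, -0.93728844],
       [-0.01352165,  0.93725545, -0.3483811 ]]), 't': array([-0.51071508,  0.03090302,  1.00811765])}
{'fx': 371.64829954431775, 'fy': 371.64829954431775, 'cx': 316.89725671586064, 'cy': 235.83826273946272, 'mount': array([[-7.02433027e-04, -9.57840903e-01, -2.87298298e-01,
         7.90076496e-02],
       [ 9.99999709e-01, -5.87123974e-04, -4.87512341e-04,
         1.95073998e-04],
       [ 2.98279542e-04, -2.87298556e-01,  9.57841036e-01,
        -9.32272946e-02],
       [ 0.00000000e+00,  0.00000000e+00,  0.00000000e+00,
         1.00000000e+00]])} [ 3.11943967e+00 -3.55501670e-01 -1.57684786e-04] 0.1
```

View pics/top0.png

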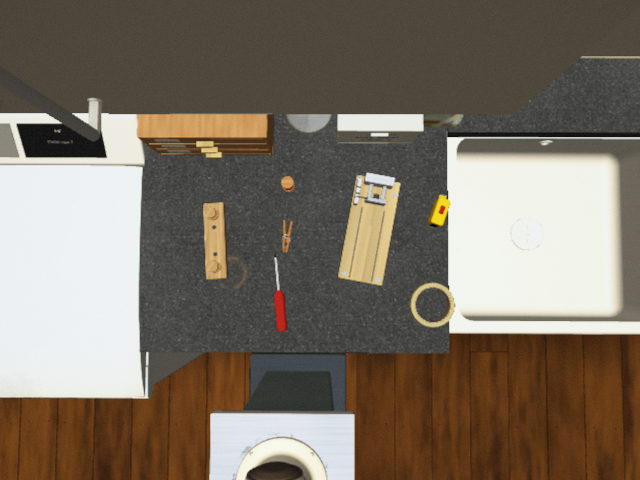

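View pics/side0.png

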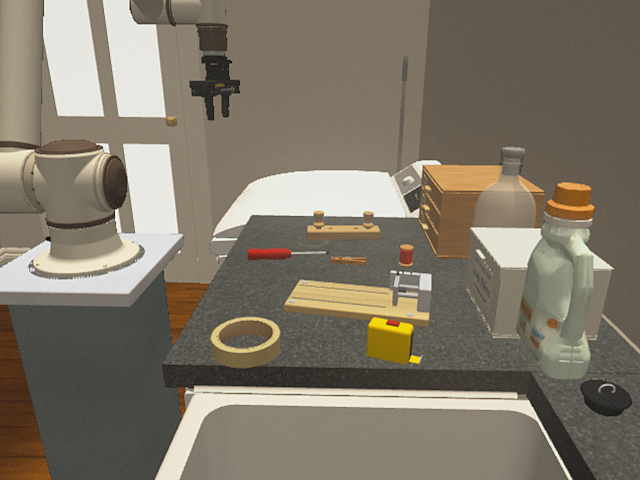

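The top view shows the rail at about (215,241) with pegs at (213,213) and (214,267). The jig runs from (362,283) to the fence at (378,190), and the furniture stands at the far side. Next I'll enlarge both areas.

```bash
cat > h.py <<'E'
import numpy as np, cv2
from scipy.spatial.transform import Rotation as Ro
def ray_fixed(c,uv):
    R,t=c["R"],c["t"]; d=np.array([(uv[0]-c["cx"])/c["fx"],(uv[1]-c["cy"])/c["fy"],1.])
    return -R.T@t, R.T@d
def ray_wrist(c,uv,pos,rv):
    a=np.array([uv[0]-c["cx"],uv[1]-c["cy"]]); q=np.hypot(*a); th=q/c["fx"]
    d=np.r_[a/q*np.sin(th),np.cos(th)]; M=c["mount"]; W=Ro.from_rotvec(rv).as_matrix()
    return W@M[:3,3]+np.array(pos), W@M[:3,:3]@d
def hit(o,d,z): return o+d*(z-o[2])/d[2]
def down(yaw):  # tool z down, tool y (jaws) along world direction yaw+90deg, tool x along yaw
    c,s=np.cos(yaw),np.sin(yaw)
    return Ro.from_matrix(np.array([[c,s,0],[s,-c,0],[0,0,-1]])).as_rotvec()
def proj_wrist(c,X,pos,rv):
    W=Ro.from_rotvec(rv).as_matrix(); M=c["mount"]
    p=M[:3,:3].T@(W.T@(np.array(X)-pos)-M[:3,3]); th=np.arctan2(np.hypot(p[0],p[1]),p[2])
    return np.array([c["cx"],c["cy"]])+c["fx"]*th*p[:2]/np.hypot(p[0],p[1])
E
python3 - <<'E'
import cv2,numpy as np
a=cv2.imread("pics/top0.png")
A=cv2.resize(a[195:290,190:245],None,fx=6,fy=6,interpolation=cv2.INTER_CUBIC)
B=cv2.resize(a[168:290,333:407],None,fx=4.67,fy=4.67,interpolation=cv2.INTER_CUBIC)
h=570;cv2.imwrite("pics/c1.png",np.hstack([A[:h],B[:h]]))
E
```

```text
(no output)
```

View pics/c1.png

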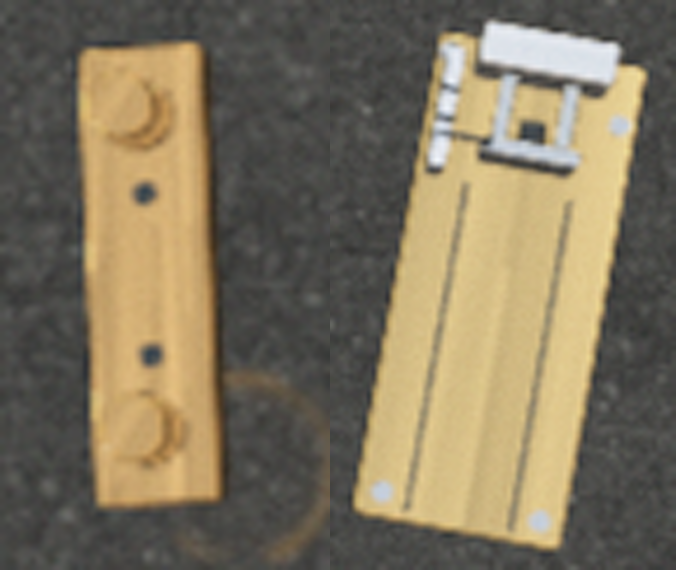

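```bash
cat > est.py <<'E'
from h import *
from rig import r
c=r.camera_info("top")
f=lambda P,o,s,z:np.array([hit(*ray_fixed(c,((u-o[2])/s+o[0],v/s+o[1])),z) for u,v in P])
ra=f([(80,47),(202,43),(222,498),(97,507)],(190,195,0),6,.022)
pt=f([(122,107),(137,428)],(190,195,0),6,.062)
jg=f([(441,32),(647,70),(557,550),(354,512)],(333,168,330),4.67,.015)
ln=f([(467,183),(406,510),(570,202),(511,530)],(333,168,330),4.67,.015)
rc=ra.mean(0)[:2]; ry=np.arctan2(*(ra[0]+ra[1]-ra[2]-ra[3])[1::-1])
d=(ln[0]-ln[1]+ln[2]-ln[3]); jy=np.arctan2(d[1],d[0])
u=np.array([np.cos(jy),np.sin(jy)]); jo=((jg[2]+jg[3])/2)[:2]+.1*u
E
python3 - <<'E'
from est import *
print("rail",rc,np.degrees(ry),"\n",ra,"\n",pt)
print("jig",jo,np.degrees(jy),"\n",jg,"\n",ln, np.linalg.norm(jg[0]-jg[3]),np.linalg.norm(jg[0]-jg[1]))
for nm,p,y in (("rail",rc,ry),("jig",jo+.0*u,jy)):
    for k in (0,np.pi):
        for z in (.27,.3):print(nm,k,z,r.inverse_kinematics([*p,z],down(y+k)))
E
```

```text
rail [0.5317044  0.14965443] 3.2249430694568253 
 [[0.61544826 0.17703553 0.022     ]
 [0.61709227 0.13180312 0.022     ]
 [0.4488903  0.12193204 0.022     ]
 [0.44538677 0.16784702 0.022     ]] 
 [[0.58812834 0.15267772 0.062     ]
 [0.47348372 0.14545349 0.062     ]]
jig [ 0.54039497 -0.18917148] -10.409457149575756 
 [[ 0.68067268 -0.16428179  0.015     ]
 [ 0.66259771 -0.26280155  0.015     ]
 [ 0.43327809 -0.21913125  0.015     ]
 [ 0.45080352 -0.12307541  0.015     ]] 
 [[ 0.60788391 -0.17668801  0.015     ]
 [ 0.4518588  -0.14770419  0.015     ]
 [ 0.59892946 -0.22579249  0.015     ]
 [ 0.44262447 -0.19739971  0.015     ]] 0.23353328729251815 0.1001641065768934
rail 0 0.27 [ 0.56786117  0.27923676 -0.2063275   0.         -1.08523207  1.05922103]
rail 0 0.3 [ 0.56786117  0.2557106  -0.16007735  0.         -1.15500838  1.05922103]
rail 3.141592653589793 0.27 [ 0.56786117  0.27923676 -0.2063275   0.         -1.08523207 -2.08237163]
rail 3.141592653589793 0.3 [ 0.56786117  0.2557106  -0.16007735  0.         -1.15500838 -2.08237163]
jig 0 0.27 [-5.38701077e-02  3.12883316e-01 -1.57873850e-01  8.88178420e-16
 -1.10003916e+00  1.44298713e+00]
jig 0 0.3 [-5.38701077e-02  2.90225830e-01 -1.11980626e-01  8.88178420e-16
 -1.16858987e+00  1.44298713e+00]
jig 3.141592653589793 0.27 [-0.05387011  0.31288332 -0.15787385  0.         -1.10003916 -1.69860552]
jig 3.141592653589793 0.3 [-0.05387011  0.29022583 -0.11198063  0.         -1.16858987 -1.69860552]
```

```bash
python3 - <<'E'
from est import *
w=r.camera_info("wrist")
S={}
for n,p,y,z in (("jig",jo+.0*u,jy,.22),("rail",rc,ry,.22)):
    r.movep([*p,.3],down(y)); r.movel([*p,z]); r.pause(.2)
    P,o=r.get_position(),r.get_orientation(); im=r.get_image("wrist")
    np.savez(f"{n}.npz",P=P,o=o); cv2.imwrite(f"pics/w_{n}.png",im[...,::-1])
print(r.get_time(),r.get_contact_force(),r.get_position())
E
python3 -c "
import cv2,numpy as np
for n in('jig','rail'):
    a=cv2.imread(f'pics/w_{n}.png'); cv2.imwrite(f'pics/w2_{n}.png',cv2.resize(a,(800,600),interpolation=cv2.INTER_CUBIC))"
```

```text
6.4 [ 0.01156527 -1.2614399   0.32229772] [0.53207858 0.14984824 0.221017  ]
```

View pics/w2_jig.png

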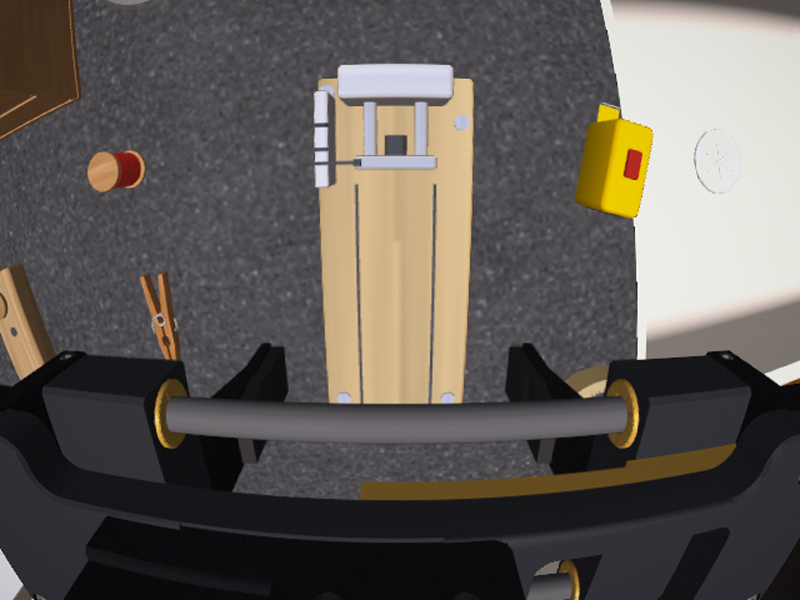

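View pics/w2_rail.png

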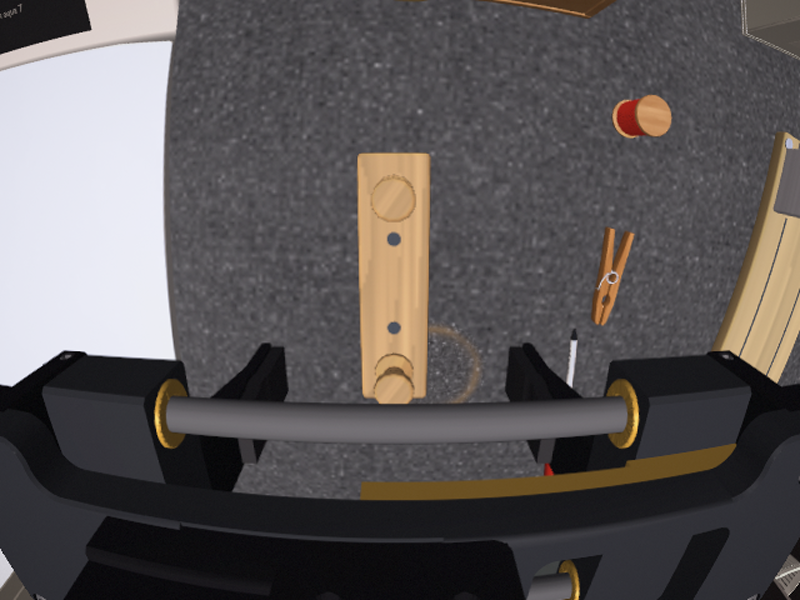

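```bash
cat > est2.py <<'E'
from est import *
w=r.camera_info("wrist")
def g(n,P,z):
    D=np.load(n+".npz"); return np.array([hit(*ray_wrist(w,(a/1.25,b/1.25),D["P"],D["o"]),z) for a,b in P])[:,:2]
L=g("jig",[(357,185),(359,403),(434,185),(432,403)],.015)
F=g("jig",[(355,167),(436,167)],.053)
R4=g("rail",[(358,154),(429,153),(428,398),(362,398)],.022)
H=g("rail",[(394,239),(394,328)],.022)
T=g("rail",[(393,199),(393,390)],.062)
E
python3 - <<'E'
from est2 import *
ang=lambda d:np.degrees(np.arctan2(d[1],d[0]))
jl=lambda P:np.array([(P-jo)@u,(P-jo)@np.array([-u[1],u[0]])]).T.round(4)
print("lane in jig est",jl(L),ang(L[0]-L[1]),ang(L[2]-L[3]),"fence",jl(F))
e=np.array([np.cos(ry),np.sin(ry)])
rl=lambda P:np.array([(P-rc)@e,(P-rc)@np.array([-e[1],e[0]])]).T.round(4)
print("rail",rl(R4),rl(H),rl(T),ang(H[0]-H[1]),ang(R4[0]-R4[3]),ang(R4[1]-R4[2]),ang(T[0]-T[1]), np.degrees([ry,jy]))
E
```

```text
lane in jig est [[ 0.0637  0.0251]
 [-0.0932  0.0276]
 [ 0.0637 -0.0243]
 [-0.0932 -0.0264]] -11.298049722051777 -9.630939786124744 fence [[ 0.0759  0.0229]
 [ 0.0758 -0.0222]]
rail [[ 0.0836  0.0239]
 [ 0.0841 -0.0202]
 [-0.085  -0.0225]
 [-0.085   0.0249]] [[ 0.0293  0.0016]
 [-0.0311  0.0018]] [[ 0.0583  0.0019]
 [-0.0568  0.0022]] 3.114434293562979 2.9163989273499045 4.014768512192333 3.0739877279048393 [  3.22494307 -10.40945715]
```

```bash
cat > pose.py <<'E'
from est2 import *
ry=np.radians(3.15); e=np.array([np.cos(ry),np.sin(ry)]); n=np.array([-e[1],e[0]]); rc=rc-.0004*e+.0017*n
E
python3 - <<'E'
from pose import *
r.close_gripper(20)
for s in (1,-1):
    p=rc+s*.058*e
    r.movel([*p,.16],down(ry)); r.movel([*p,.138],rate=.1)
    z0=r.get_contact_force()[2]
    hitt=r.movel([*p,.122],rate=.02,max_force=22)
    q=r.get_position(); f=r.get_contact_force(); r.pause(.3)
    print(hitt,q,f,"settled",r.get_position()[2],r.get_contact_force()[2]-z0)
    r.movel([*p,.16])
r.movel([*rc,.19]); r.ungrasp(); print(r.get_time())
P,o=r.get_position(),r.get_orientation(); im=r.get_image("wrist"); cv2.imwrite("pics/w3.png",cv2.resize(im[...,::-1],(800,600)))
cv2.imwrite("pics/s3.png",cv2.resize(r.get_image("side")[200:260,280:400,::-1],None,fx=6,fy=6,interpolation=cv2.INTER_CUBIC))
E
```

```text
True [0.5894741  0.15467506 0.12614396] [-9.79985326e-01  1.63372229e-03  3.92308147e+00] settled 0.1261374071226483 4.133070375945673
True [0.47374044 0.14841316 0.12606031] [-1.93349287  1.07674337  5.81634546] settled 0.12609206946226034 4.646409941774753
15.1417
```

View pics/s3.png

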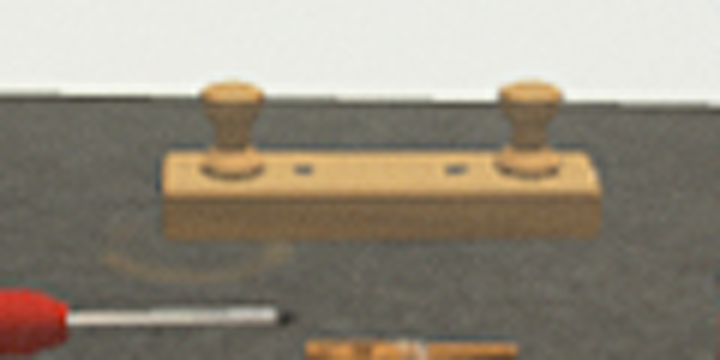

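View pics/w3.png

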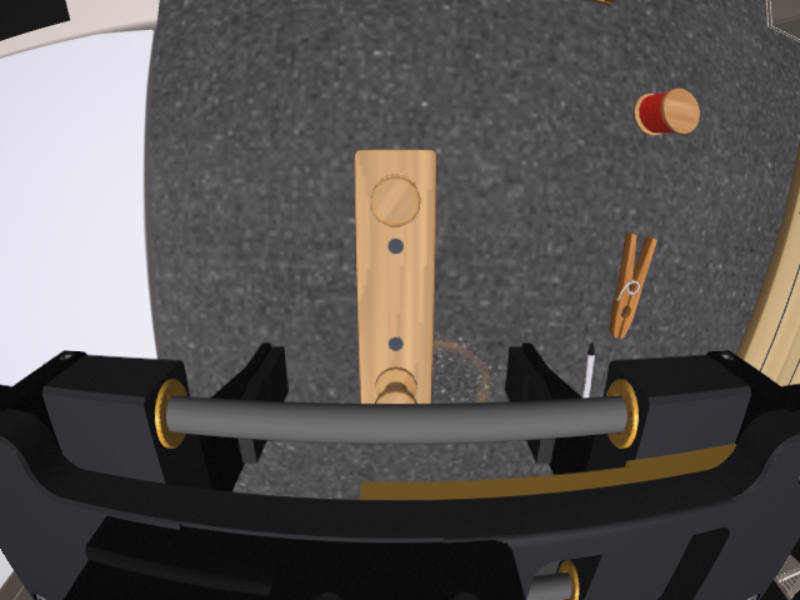

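```bash
cat >> pose.py <<'E'
jy=np.radians(-10.45); u=np.array([np.cos(jy),np.sin(jy)]); v=np.array([-u[1],u[0]])
J=lambda x,y=0.0003:jo+x*u+y*v
E
python3 - <<'E'
from pose import *
r.movel([*rc,.0735],rate=.1); r.close_gripper(35); print("w",r.get_gripper_width())
r.movel([*rc,.16]); print("w",r.get_gripper_width())
p=J(-.035); r.movel([*p,.16],down(jy),rate=.2); r.pause(.2)
f0=r.get_contact_force(); r.movel([*p,.095],rate=.1)
h=r.movel([*p,.086],rate=.02,max_force=5); r.pause(.2)
print(h,r.get_position(),r.get_contact_force(),f0,r.get_time(),(np.array(r.get_position()[:2])-jo)@u)
im=r.get_image("wrist"); cv2.imwrite("pics/w4.png",cv2.resize(im[...,::-1],(800,600)))
E
```

```text
w 0.04587235962406689
w 0.045667562611994755
True [ 0.5063746  -0.18251512  0.08844479] [0.32871682 0.73582984 5.18417563] [ 0.34474819  0.6107663  -2.18868933] 21.475 -0.034663406524299854
```

View pics/w4.png

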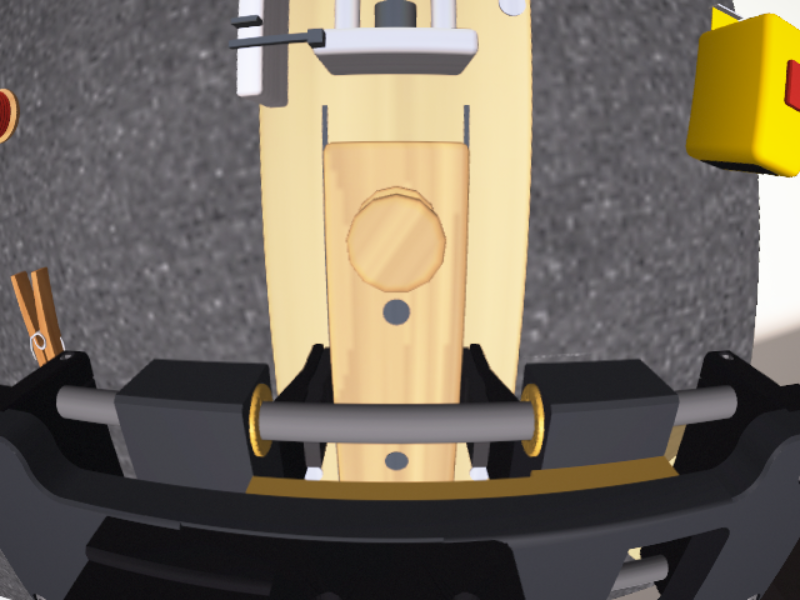

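```bash
python3 - <<'E'
from pose import *
z=r.get_position()[2]
def fr(t): 
    f=np.array(r.get_contact_force()); q=np.array(r.get_position())
    print(t,round((q[:2]-jo)@u,4),round((q[:2]-jo)@v,4),"fu,fv,fz",(f[:2]@u).round(2),(f[:2]@v).round(2),f[2].round(2))
fr("start")
r.movel([*J(-.014),z],rate=.06); fr("near")
for x in (-.008,-.004,0.,.003): r.movel([*J(x),z],rate=.03); r.pause(.15); fr(x)
print(r.get_time(),r.get_gripper_width())
im=r.get_image("wrist"); cv2.imwrite("pics/w5.png",cv2.resize(im[0:150,120:420,::-1],None,fx=2.6,fy=2.6,interpolation=cv2.INTER_CUBIC))
E
```

```text
start -0.0347 0.0004 fu,fv,fz 0.14 0.34 5.4
near -0.0132 0.0004 fu,fv,fz 1.9 0.61 0.97
-0.008 -0.0093 0.0001 fu,fv,fz -4.13 0.42 4.94
-0.004 -0.0066 0.0 fu,fv,fz -5.89 0.3 8.28
0.0 -0.0043 -0.0001 fu,fv,fz -9.61 1.53 11.05
0.003 -0.0028 -0.0001 fu,fv,fz -13.38 1.13 14.35
23.8 0.04517986301045904
```

View pics/w5.png

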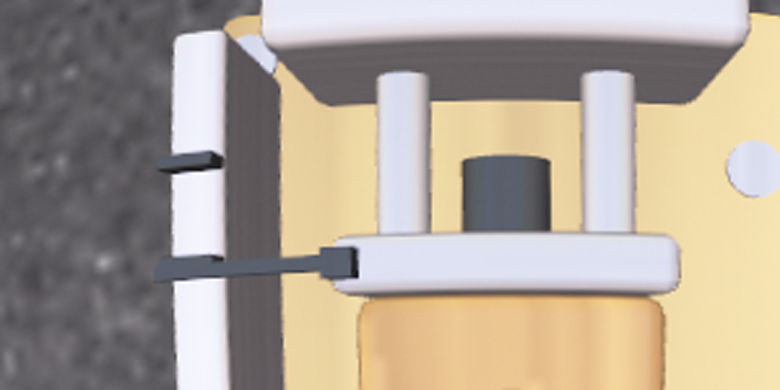

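```bash
cat > push.py <<'E'
from pose import *
def fr(t): 
    f=np.array(r.get_contact_force()); q=np.array(r.get_position())
    print(t,round((q[:2]-jo)@u,4),round((q[:2]-jo)@v,4),"z",q[2].round(5),"fu,fv,fz",(f[:2]@u).round(2),(f[:2]@v).round(2),f[2].round(2),"T",np.round(r.get_wrist_torque(),2),"yaw",np.degrees(Ro.from_rotvec(r.get_orientation()).as_matrix()[:,0]).round(2))
E
python3 - <<'E'
from push import *
fr("before")
for x,z in ((.003,.0895),(.003,.0905),(.006,.0905),(.008,.091)): r.movel([*J(x),z],rate=.03); r.pause(.15); fr((x,z))
print(r.get_time())
im=r.get_image("wrist"); cv2.imwrite("pics/w6.png",cv2.resize(im[0:190,120:420,::-1],None,fx=2.6,fy=2.6,interpolation=cv2.INTER_CUBIC))
E
```

```text
before -0.0027 -0.0001 z 0.08838 fu,fv,fz -13.91 1.89 14.86 T [1.39 3.58 0.14] yaw [ 56.33 -10.45  -0.88]
(0.003, 0.0895) -0.0013 0.0 z 0.08841 fu,fv,fz -7.83 1.16 6.13 T [0.7  2.18 0.05] yaw [ 56.32 -10.49  -0.69]
(0.003, 0.0905) -0.0014 -0.0 z 0.08842 fu,fv,fz -7.31 0.9 0.59 T [0.45 1.68 0.03] yaw [ 56.32 -10.5   -0.7 ]
(0.006, 0.0905) 0.0008 -0.0 z 0.08842 fu,fv,fz -9.22 1.18 2.0 T [0.68 2.17 0.18] yaw [ 56.32 -10.5   -0.83]
(0.008, 0.091) 0.0025 -0.0 z 0.08852 fu,fv,fz -8.23 0.59 0.2 T [0.63 2.12 0.12] yaw [ 56.32 -10.51  -0.87]
25.45
```

View pics/w6.png

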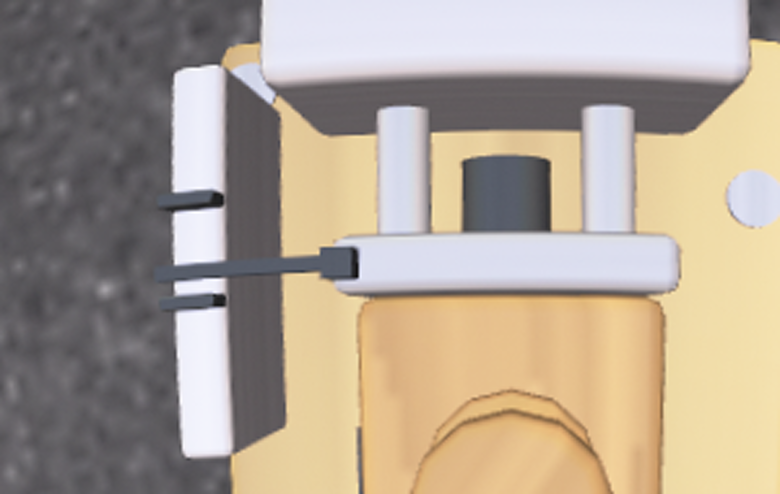

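```bash
cat >> push.py <<'E'
def tilt(deg): return (Ro.from_rotvec(-np.radians(deg)*np.r_[v,0])*Ro.from_rotvec(down(jy))).as_rotvec()
def go(x,z,deg):
    r.movel([*J(x),z],tilt(deg),rate=.03); r.pause(.15); fr((x,z,deg))
E
python3 - <<'E'
from push import *
go(.008,.0905,.5); go(.008,.0905,1.); go(.0085,.0905,1.5)
print(r.get_time())
im=r.get_image("wrist"); a=cv2.resize(im[40:130,160:400,::-1],None,fx=3,fy=3,interpolation=cv2.INTER_CUBIC)
s=cv2.resize(r.get_image("side")[240:330,270:450,::-1],(720,360),interpolation=cv2.INTER_CUBIC)
cv2.imwrite("pics/w7.png",np.vstack([a[:240],s][:]) if a.shape[1]==720 else a)
E
```

```text
(0.008, 0.0905, 0.5) 0.0021 -0.0 z 0.08842 fu,fv,fz -8.91 1.58 3.39 T [0.96 2.74 0.12] yaw [ 56.33 -10.49  -0.34]
(0.008, 0.0905, 1.0) 0.0016 -0.0 z 0.08843 fu,fv,fz -10.02 2.3 6.22 T [1.16 3.06 0.06] yaw [ 56.33 -10.49   0.08]
(0.0085, 0.0905, 1.5) 0.0013 -0.0 z 0.08839 fu,fv,fz -11.67 3.15 6.96 T [1.43 3.61 0.09] yaw [ 56.32 -10.5    0.47]
26.7
```

View pics/w7.png

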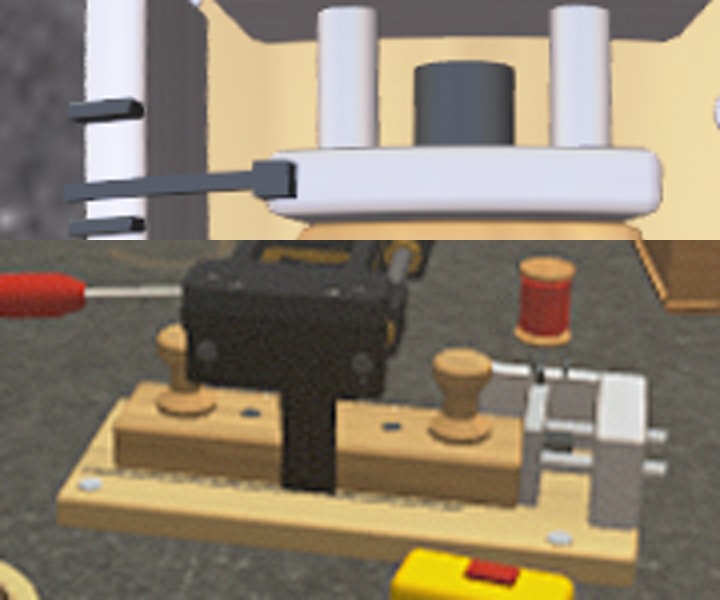

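The pointer stands between the ribs but near the first one (at 190, ribs at 110 and 225). In the side view the rail's bottom edge slopes less than the lane line, so my pitch correction has raised its nose by about 0.8°. I'll undo the correction and push about 3 mm further.

```bash
python3 - <<'E'
from push import *
go(.0085,.0905,.7);go(.0085,.0905,0.); go(.0105,.0903,0.); go(.0115,.090,0.)
print(r.get_time(),r.get_gripper_width())
im=r.get_image("wrist"); a=cv2.resize(im[60:130,160:400,::-1],None,fx=3.3333,fy=3.3333,interpolation=cv2.INTER_CUBIC)
s=cv2.resize(r.get_image("side")[268:326,285:445,::-1],None,fx=5,fy=6,interpolation=cv2.INTER_CUBIC)
cv2.imwrite("pics/w8.png",np.vstack([a[:,:800],s]))
E
```

```text
(0.0085, 0.0905, 0.7) 0.002 -0.0 z 0.08841 fu,fv,fz -10.65 2.07 4.79 T [1.13 3.02 0.06] yaw [ 56.33 -10.5   -0.22]
(0.0085, 0.0905, 0.0) 0.0027 -0.0001 z 0.08839 fu,fv,fz -9.7 0.36 3.24 T [0.81 2.46 0.14] yaw [ 56.32 -10.49  -0.81]
(0.0105, 0.0903, 0.0) 0.0031 -0.0001 z 0.08834 fu,fv,fz -13.37 2.93 6.86 T [1.3  3.53 0.08] yaw [ 56.32 -10.5   -1.04]
(0.0115, 0.09, 0.0) 0.0033 -0.0001 z 0.08834 fu,fv,fz -15.02 3.4 10.82 T [1.66 4.19 0.13] yaw [ 56.31 -10.5   -1.15]
28.4 0.045623203207550894
```

View pics/w8.png

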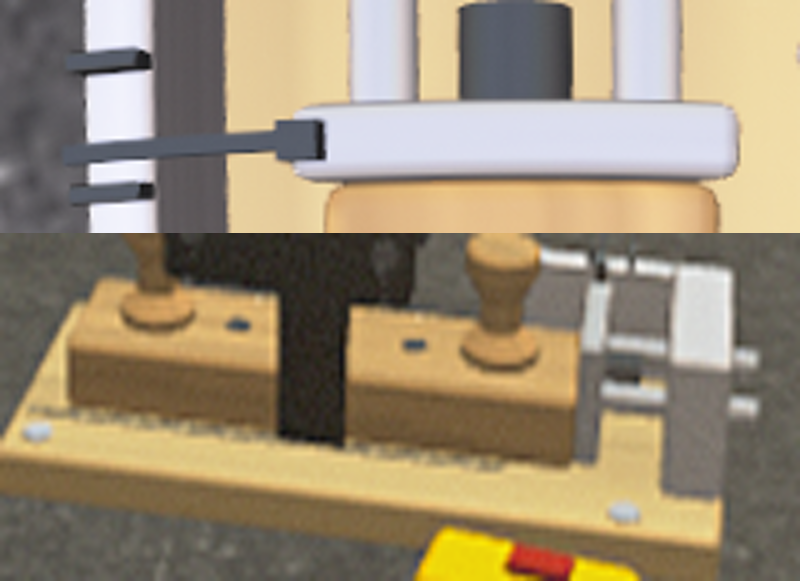

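```bash
python3 - <<'E'
from push import *
go(.0115,.091,0.); go(.013,.0912,0.)
q=np.array(r.get_position()); 
if (q[:2]-jo)@u<.0048: go(.0145,.0914,0.)
print(r.get_time(),r.get_gripper_width())
im=r.get_image("wrist"); a=cv2.resize(im[60:130,160:400,::-1],None,fx=3.3333,fy=3.3333,interpolation=cv2.INTER_CUBIC)
s=cv2.resize(r.get_image("side")[268:326,285:445,::-1],None,fx=5,fy=6,interpolation=cv2.INTER_CUBIC)
cv2.imwrite("pics/w9.png",np.vstack([a[:,:800],s]))
E
```

```text
(0.0115, 0.091, 0.0) 0.0046 -0.0 z 0.08837 fu,fv,fz -10.15 1.2 2.17 T [1.01 2.89 0.07] yaw [ 56.31 -10.51  -0.98]
(0.013, 0.0912, 0.0) 0.0053 -0.0001 z 0.08834 fu,fv,fz -13.47 3.05 3.17 T [1.14 3.28 0.11] yaw [ 56.31 -10.51  -1.1 ]
29.3 0.04571272885326707
```

The picture quota is used up, so I'll read the pointer position with image code on the same strip. I'll validate the code on w8, where I read 61, 153 and 193 by eye.

```bash
python3 - <<'E'
import cv2,numpy as np
def dark(a):
    g=cv2.cvtColor(a,cv2.COLOR_BGR2GRAY)[:233,92:140].mean(1); d=g<150
    n,l=cv2.connectedComponents(d.astype(np.uint8)[:,None]); return [(round(np.where(l[:,0]==i)[0].mean(),1),int((l==i).sum())) for i in range(1,n)]
for f in("w8","w9"): print(f,dark(cv2.imread(f"pics/{f}.png")))
for f in("w8","w9"):  # rail front bottom edge in side view: wood->bed brightness, two columns
    g=cv2.cvtColor(cv2.imread(f"pics/{f}.png"),cv2.COLOR_BGR2GRAY).astype(float)
    def edge(c,lo,hi): k=cv2.GaussianBlur(g[:,c-10:c+10].mean(1)[:,None],(1,7),0)[lo:hi,0]; return lo+np.diff(k).argmax()
    print(f,edge(110,380,430),edge(250,400,450),edge(390,420,470),edge(530,440,480))
E
```

```text
w8 [(np.float64(61.5), 24), (np.float64(151.0), 19), (np.float64(193.0), 19)]
w9 [(np.float64(81.0), 23), (np.float64(151.0), 19), (np.float64(212.5), 18)]
w8 423 441 459 463
w9 423 441 459 463
```

```bash
python3 - <<'E'
from push import *
r.pause(1.); fr("hold"); print(r.get_gripper_width(),r.get_time())
im=r.get_image("wrist"); a=cv2.resize(im[60:130,160:400,::-1],None,fx=3.3333,fy=3.3333,interpolation=cv2.INTER_CUBIC)
g=cv2.cvtColor(a,cv2.COLOR_BGR2GRAY)[:233,92:140].mean(1)<150
n,l=cv2.connectedComponents(g.astype(np.uint8)[:,None]); m=[np.where(l[:,0]==i)[0].mean() for i in range(1,n)]
f=8+14*(m[-1]-m[1])/(m[-1]-m[0]); print(m,"fence mm",f)
if len(m)==3 and 12<f<18: r.close_job(); print("handed in")
E
```

```text
hold 0.0053 -0.0001 z 0.08835 fu,fv,fz -13.34 1.3 2.45 T [1.11 3.25 0.13] yaw [ 56.31 -10.51  -1.09]
0.04585560810735276 30.4
[np.float64(81.0), np.float64(151.0), np.float64(212.5)] fence mm 14.547528517110266
the job is handed in; nothing more can be done
handed in
```

The job is handed in at about 30 s of the 64 s. Both pegs are pressed home, and the rail is held against the fence with the pointer between the ribs.

- **Pegs:** I pressed each with closed fingertips until the force rose by 22 N. The tips stopped at 56.1 mm over the worktop; fully home is 56 mm.
- **Placing:** I gripped the rail across its middle and set it down in the lane. The wrist view showed it centred in the lane and on the fence, and square to both.
- **Pointer:** At the last check the fence stood at about 14.5 mm, against the allowed 10 to 20 mm. The pointer never went past the middle of the gap. It held still for 1 s, with about 13 N on the tool, which includes bed friction.
- **Pitch correction:** While pushing, I tilted the tool to correct its pitch, and this lifted the rail's nose by about 0.8°. I undid it, and the next side view showed the rail parallel to the bed again.
- **Less certain:** The gripper itself still leans about 1.1° under load. After the last advance my picture quota was used up, so I checked the pointer with image code, and flatness mainly from the wrist forces.
- **Other items:** I made no separate final check of the things around. The views I took while working showed no contact with them.

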